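# Bring the bearing ball to the chute without losing it from its dish

### The job

Take the shallow metal dish by the wooden grip of its bail handle and lift it clear of the bench; then turn it a quarter turn to the left (counter-clockwise seen from above) and carry it so that the end of its pouring lip lies over the middle of the chute's hopper, a couple of centimetres above the hopper's rim, pointing straight down the chute. Keep the dish level and the loose steel ball in its middle all the way, do not tip it out or leave it resting on the chute, and leave the hex key set and the spanner lying near it alone. Finish while still holding the dish there in the air, ready to pour.

Things in the scene. Friction and masses are not known exactly. Their poses are not given: they have to be found in the camera images.
- dish: Shallow loose aluminium dish, 160 mm across, 29 mm high at its upturned rim, 0.3 kg. Origin: centre of its underside; z up; +x points to the pouring lip, an open trough 50 mm wide through a gap in the rim (a small thumb tab at the back). A wire bail over it, along its y axis, carries the grip. At the start the lip points roughly to -y of the world (the robot's right).
- dish_grip (a point): Centre of the wooden grip bar of the bail, 82 mm straight above the dish's origin (the dish balances here). The bar runs along the dish's y axis: 80 mm long, 16 mm thick (the width to grip, along the dish's x), 22 mm high. Axes as the dish's.
- dish_lip (a point): Middle of the outer end of the pouring lip's floor: 115 mm along the dish's +x and 20 mm above its underside.
- dish_middle (a point): Where the ball's centre is when centred: 20 mm above the middle of the dish's underside. The floor is a shallow cone (6 degrees, lowest in the middle, 8 mm above the underside): tilt above 6 degrees or sideways acceleration above about 1 m/s2 makes the ball roll away; after a jerk it swings for a while.
- ball_center (a point): Centre of the loose steel ball, 24 mm in diameter, 57 g, that lies in the dish. Its axes turn as it rolls.
- chute: Fixed ball chute of dark sheet steel on plywood feet, 230 mm long and 86 mm wide. Origin: on the bench below the middle of the hopper (its high, closed end); z up; +x is the way a ball would run, down the trough to a plywood catch tray 155 mm away. +x points roughly away from the robot.
- hopper_mouth (a point): Middle of the hopper's open top, 110 mm above the bench; the opening is about 66 x 66 mm between 3 mm walls whose beaded top edge reaches 112 mm. Axes as the chute's.
- hex_key_set: Folding hex key set, 24x72x19 mm, lying on the bench; not to be disturbed. Origin under its centre.
- spanner: Combination spanner, 180x30x6 mm, lying on the bench; not to be disturbed. Origin under its centre.

How it is judged:
By the outcome, as a careful person would: the job done as asked, in the order asked, and still so for the second after the job is handed in, while the arm keeps its last pose, push and grip.
It also fails if it takes over 61 s, if anything falls off the work surface, if the arm or the gripper's body presses on something with over 40 N, if the wrist force passes 120 N, or if a joint passes its speed limit or range.

### The arm

A 6-joint arm with a two-finger parallel gripper is mounted at the origin on a cart in front of the work surface, level with it; the furniture and walls round the work are solid. World frame = base frame: x ahead of the robot, y to its left, z up, the work surface at z = 0. Lengths are in m, angles in rad, forces in N, time in s.
With the tool pointing down it reaches from about 0.3 to 0.775 m from the base axis. Payload 14.6 kg.
Tool frame: the origin (TCP) lies midway between the tips of the shut fingers; the grasp point (between the pads) lies 19 mm behind it; z points along the fingers, y is the line along which they close (so a half turn about z gives the same grasp; the last joint's range is limited). The gripper opens to 94 mm and grips with 3 to 60 N. Pads are 16 mm wide; open, the fingers measure 119 mm over their backs; the gripper's body (75 mm by 177 mm) begins 78 mm behind the grasp point.
Start: joints at [1.129, 0.3, 1.521, -0, 1.321, -0.067], TCP at [0.201, 0.512, 0.205] pointing down, gripper open.
Joint ranges: [-3.03, 3.03], [-0.79, 2.21], [0.23, 2.52], [-1.04, 4.18], [0, 3.07], [-2.55, 2.55]. Speed limits (rad/s): [2.22, 2.22, 2.57, 3.14, 3.14, 3.14].

### API

Orientations are given as a 3x3 rotation matrix whose columns are the frame's x, y, z axes.
In Python, from station import manip, camrig, ticket gives the robot as it stands (manip), with the cameras (camrig) and the job (ticket).
- The arm moves only by the tool shift_gripper, called after "Call:" as name(argument=value, ...) on one line, values as JSON. Schema: {"type":"object","properties":{"moves":{"type":"array","items":{"type":"array","items":{"type":"array","items":{"type":"number"},"minItems":6,"maxItems":6},"minItems":1,"maxItems":12},"minItems":1,"maxItems":1},"jaw":{"type":"number"},"grip_n":{"type":"number"},"only":{"type":"string"},"quiet":{"type":"boolean"},"lines":{"type":"string"}},"required":["moves"],"additionalProperties":false}. moves is a list that holds a single list of rows (three levels of brackets), with 1 to 12 rows, each of 6 numbers: dx, dy, dz in a scale on which 1.0 is 0.8 m, then a rotation vector rx, ry, rz in fractions of the full range, 1 being pi rad; each row is the pose to reach, as a shift and turn from the pose commanded when the call began, along the tool's axes at that moment; what a row does not reach only later rows make up. A row lasts 1/8 s, in which the tool goes at most 0.0625 m and 0.188 rad, less where a joint would pass 70% of its speed; a pose out of reach is approached as far as the arm can. jaw is the finger opening in m, set as the call begins (left out keeps the last). The fingers move at their own pace and stop on an object; grip_n is the grip in N (left out, the last holds). Time passes only in rows, so rows that do not move let the fingers close. The tool returns the time, the measured TCP pose, the force, the opening and the grip force at its end. only (a regular expression) keeps the lines of the reply that match it, lines (a string "A,B") keeps lines A to B, and quiet returns only ok. No shift or turn number may pass 1 either way. Input that does not fit is refused with a message, and nothing moves.
- manip.get_state(): the state, without advancing time (a new reading comes with each control period).
- camrig.read_camera(name): name is "side" or "top"; returns a dict with "frame" (480x640x3 uint8, red, green, blue), "camera_matrix" (3x3 intrinsics, pixels), "position" and "orientation" of the camera in the world. Camera axes: x right, y up, looking along -z (the intrinsics and any distortion apply to the point x, -y, -z); pixel columns grow to the right and rows downward; lengths in m; the calibration is good to about 2 mm. A picture is of the moment at which its call begins. There is no depth.
- ticket.job_done(): hands the job in; it is judged then, once.
The state is a dict: "t": time; "joint_positions": joint angles; "qd": joint speeds; "tau": joint torques, N m; "eef_pos": TCP position; "tool_rot": TCP orientation; "ft_force": force on the tool from outside, world axes, zero at the start; "moment": the same for the moment, N m; "finger_gap": finger opening in m; "finger_force": force on a finger pad.
Only numpy, scipy, OpenCV 4.12 (cv2) and the standard library are available. Lean on these libraries where they do the work, as an engineer would, in place of code of your own. Each camera call takes 0.05 s, during which the arm holds its last target. There are 200 camera calls.

## Working session

There is one attempt and no reset: what is moved stays moved. The work goes in short steps, Python scripts to look and compute and a tool call to move; the robot and the scene stay as the last step left them, time stands still between calls to the robot, and variables do not carry over. Pictures are saved under pics/ and viewed, at most 10 in all, crops included, and the job is handed in when it is done.

```bash
ls; mkdir -p pics
```

Run:
```python
from station import manip, camrig, ticket
import cv2,numpy as np
np.set_printoptions(precision=4,suppress=True)
s=manip.get_state(); print(s['t'],s['eef_pos'],s['tool_rot'],s['finger_gap'])
for n in("side","top"):
    c=camrig.read_camera(n); cv2.imwrite(f'pics/{n}0.png',c['frame'][:,:,::-1]); print(n,c.keys(),c['camera_matrix'],c['position'],c['orientation'],[c[k] for k in c if 'dist' in k])
```

```text
pics
station.py
0.0 [0.2012 0.5116 0.2049] [[-0.9306  0.3661 -0.0005]
 [ 0.3661  0.9306 -0.001 ]
 [ 0.     -0.0011 -1.    ]] 0.0940635327836371
side dict_keys(['frame', 'camera_matrix', 'position', 'orientation']) [[491.8418   0.     307.0505]
 [  0.     491.8418 234.691 ]
 [  0.       0.       1.    ]] [0.5464 0.9345 0.4535] [[-0.9993  0.0332 -0.0169]
 [-0.0289 -0.4069  0.913 ]
 [ 0.0235  0.9129  0.4076]] []
top dict_keys(['frame', 'camera_matrix', 'position', 'orientation']) [[623.1361   0.     316.061 ]
 [  0.     623.1361 229.2148]
 [  0.       0.       1.    ]] [0.3734 0.1594 1.2104] [[ 0.0086  0.9864 -0.1644]
 [-0.9996  0.0127  0.0239]
 [ 0.0257  0.1642  0.9861]] []
```

View pics/side0.png

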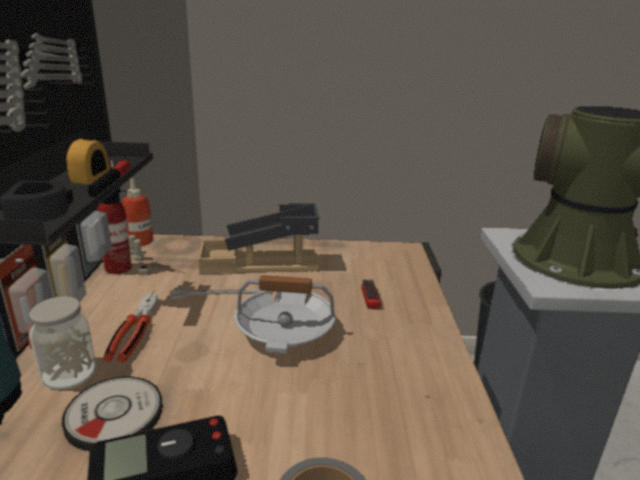

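View pics/top0.png

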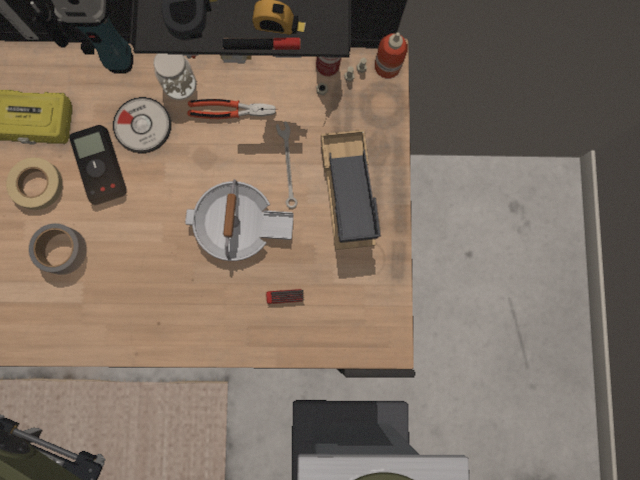

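The top view shows the dish at about (232,221) with its lip end at (293,226) and the brown grip at (230,215). The hopper is at about (357,225), the chute runs up to its tray at (345,145), and the spanner and hex keys are at (288,170) and (285,296). In the side view the grip is at (286,284) and the hopper at (299,212).

Create h.py:
```python
import numpy as np,cv2
np.set_printoptions(precision=4,suppress=True)
def ray(c,uv):
    K=c['camera_matrix'];d=np.linalg.solve(K,[uv[0],uv[1],1.]);d=c['orientation']@(d*[1,-1,-1])
    return np.array(c['position']),d/np.linalg.norm(d)
def plane(c,uv,z):
    p,d=ray(c,uv);return p+d*(z-p[2])/d[2]
def tri(c1,u1,c2,u2):
    p,d=ray(c1,u1);q,e=ray(c2,u2)
    a=np.linalg.lstsq(np.c_[d,-e],q-p,rcond=None)[0]
    A,B=p+a[0]*d,q+a[1]*e
    return (A+B)/2,np.linalg.norm(A-B)
def proj(c,X):
    v=(np.asarray(c['orientation']).T@(np.array(X)-c['position']))*[1,-1,-1];w=c['camera_matrix']@v;return w[:2]/w[2]
def brown(img,box):
    x0,y0,x1,y1=box;h=cv2.cvtColor(img,cv2.COLOR_RGB2HSV)
    m=np.zeros(img.shape[:2],np.uint8);m[y0:y1,x0:x1]=cv2.inRange(h,(3,120,40),(14,255,170))[y0:y1,x0:x1]
    n,l,s,ce=cv2.connectedComponentsWithStats(m);k=1+np.argmax(s[1:,4]);pts=np.argwhere(l==k)[:,::-1].astype(np.float32)
    return cv2.minAreaRect(pts),s[k],ce[k]
```

Run:
```python
from h import *
from station import manip, camrig, ticket
s=camrig.read_camera('side');t=camrig.read_camera('top')
rs=brown(s['frame'],(235,265,340,300));rt=brown(t['frame'],(190,180,270,265));print(rs);print(rt)
print(tri(s,rs[2],t,rt[2]))
a=cv2.resize(t['frame'][120:270,180:390],None,fx=3.8,fy=3.8,interpolation=cv2.INTER_CUBIC);cv2.imwrite('pics/ct.png',np.clip(a[:,:,::-1]*1.4,0,255))
b=cv2.resize(s['frame'][195:355,160:350],None,fx=3.75,fy=3.75,interpolation=cv2.INTER_CUBIC);cv2.imwrite('pics/cs.png',np.clip(b[:,:,::-1]*1.4,0,255))
```

```text
(((285.05169677734375, 283.6207275390625), (50.67710494995117, 14.152008056640625), 3.3664603233337402), array([260, 276,  51,  17, 664], dtype=int32), array([284.9096, 283.5452]))
(((229.33534240722656, 214.48171997070312), (7.619776248931885, 41.52225875854492), 6.340191841125488), array([224, 194,  12,  42, 310], dtype=int32), array([229.2226, 214.6548]))
(array([0.5879, 0.2915, 0.0846]), np.float64(0.0034779850982091637))[ WARN:0@2.643] global loadsave.cpp:1063 imwrite_ Unsupported depth image for selected encoder is fallbacked to CV_8U.
```

View pics/ct.png

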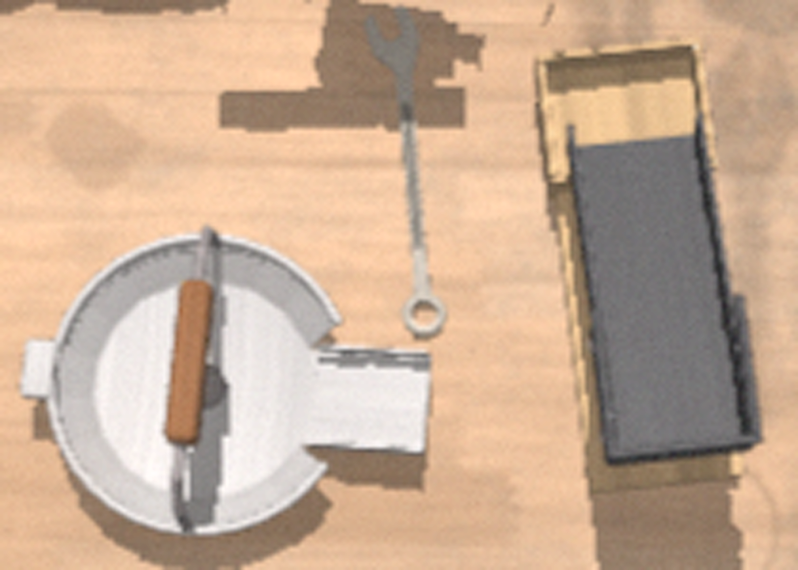

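View pics/cs.png

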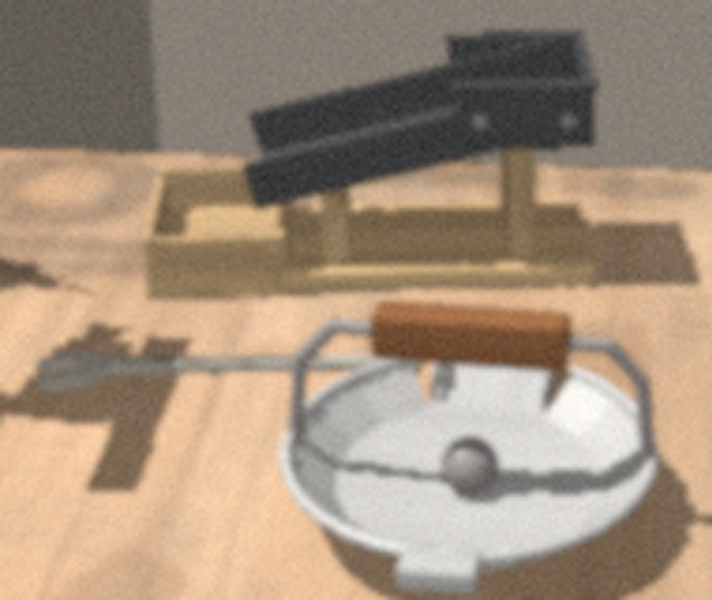

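The top crop shows the grip from (196,282) to (183,442), the lip end at (430,352) to (424,452), and the hopper rim corners at about (607,462), (760,442), (740,295) and (587,315). In the side crop the hopper rim is (450,38), (582,33), (593,85), (455,88), and the ball sits at (468,465).

Run:
```python
from h import *
from station import manip, camrig, ticket
s=camrig.read_camera('side');t=camrig.read_camera('top')
T=lambda x,y:(180+(x+.5)/3.8-.5,120+(y+.5)/3.8-.5)
S=lambda x,y:(160+(x+.5)/3.75-.5,195+(y+.5)/3.75-.5)
ang=lambda a,b:np.degrees(np.arctan2((b-a)[1],(b-a)[0]))
print('bar yaw',ang(plane(t,T(183,442),.09),plane(t,T(196,282),.09)), 'side tri ends',tri(t,T(183,442),s,S(568,337)),tri(t,T(196,282),s,S(375,330)))
rs=brown(s['frame'],(235,265,340,300));rt=brown(t['frame'],(190,180,270,265))
print('grip plane',plane(t,rt[2],.09),plane(s,rs[2],.082))
L=plane(t,T(427,402),.022);tab=plane(t,T(37,368),.025);print('lip',L,'tab',tab,ang(tab,L))
print('lip end edge',ang(plane(t,T(424,452),.025),plane(t,T(430,352),.025)))
# rim circle
gh=[plane(t,T(*p),.029) for p in((50,380),(195,236),(110,505),(190,533),(300,280),(290,495))]
A=np.array([[2*p[0],2*p[1],1] for p in gh]);b=[p[0]**2+p[1]**2 for p in gh];x=np.linalg.lstsq(A,b,rcond=None)[0];print('rim',x[:2],np.sqrt(x[2]+x[0]**2+x[1]**2))
print('ball',plane(s,S(468,465),.02))
print('hopper',tri(t,T(673,378),s,S(520,61)),plane(t,T(673,378),.112),plane(s,S(520,61),.112))
tc=[(607,462),(760,442),(740,295)];sc=[(593,85),(582,33),(450,38)]
P=[]
for a,b in zip(tc,sc): p=tri(t,T(*a),s,S(*b));P.append(p[0]);print(p, plane(t,T(*a),.112))
H=[plane(t,T(*a),.112) for a in tc+[(587,315)]]
print('yaws',ang(H[1],H[2]),ang(H[0],H[3]),ang(H[1],H[0])-90)
f=tri(t,T(573,128),s,S(250,115+50));g=tri(t,T(697,122),s,S(253,113));print(f,g,ang(P[0],f[0]),ang(P[1],g[0]))
print('tray',ang(plane(t,T(697,45),.035),plane(t,T(538,60),.035)))
print('spanner',plane(t,T(425,315),0),plane(t,T(390,20),0))
```

```text
bar yaw -2.7581801767863134 side tri ends (array([0.5484, 0.2927, 0.0852]), np.float64(0.0037563596305817872)) (array([0.6267, 0.2892, 0.0834]), np.float64(0.0024384986556904077))
grip plane [0.5854 0.2908 0.09  ] [0.5898 0.2864 0.082 ]
lip [0.5784 0.1772 0.022 ] tab [0.5928 0.3749 0.025 ] -94.16156044670456
lip end edge -2.5245793708186572
rim [0.5854 0.2934] 0.07500272781361944
ball [0.5903 0.2878 0.02  ]
hopper (array([0.5783, 0.0597, 0.1115]), np.float64(0.004430037239099444)) [0.5759 0.0598 0.112 ] [0.5804 0.0598 0.112 ]
(array([0.5393, 0.0907, 0.112 ]), np.float64(0.007604141665871578)) [0.5354 0.091  0.112 ]
(array([0.5476, 0.0188, 0.1127]), np.float64(0.0037729228495177116)) [0.5458 0.0189 0.112 ]
(array([0.6177, 0.0277, 0.1109]), np.float64(0.0019482248509578755)) [0.6165 0.0278 0.112 ]
yaws 7.229897715406182 7.829308421090954 8.215598971683079
(array([0.7109, 0.1058, 0.0697]), np.float64(0.001979127716522201)) (array([0.7176, 0.044 , 0.0706]), np.float64(0.00754905464414164)) 5.02752988073294 8.418310250021548
tray 96.56653114636651
spanner [0.6282 0.1792 0.    ] [0.7883 0.2003 0.    ]
```

The manual's scale: shifts go in shares of 0.8 m and turns go in shares of pi rad. Converting my numbers, -0.4406 m / 0.8 = -0.5508, -0.0648 m / 0.8 = -0.081, 2.16 rad / 3.1416 = 0.6875.

Call:
shift_gripper(moves=[[[-0.05, -0.0075, 0, 0, 0, 0.0573], [-0.1, -0.015, 0, 0, 0, 0.1146], [-0.15, -0.0225, 0, 0, 0, 0.1719], [-0.2, -0.03, 0, 0, 0, 0.2292], [-0.25, -0.0375, 0, 0, 0, 0.2865], [-0.3, -0.045, 0, 0, 0, 0.3438], [-0.35, -0.0525, 0, 0, 0, 0.4011], [-0.4, -0.06, 0, 0, 0, 0.4584], [-0.45, -0.0675, 0, 0, 0, 0.5157], [-0.5, -0.075, 0, 0, 0, 0.573], [-0.55, -0.0813, 0, 0, 0, 0.6303], [-0.5508, -0.081, 0, 0, 0, 0.6875]]], jaw=0.06)

```text
t: 1.8
eef_pos: [0.5894, 0.2884, 0.2046]
tool_rot: [[0.826, 0.563, -0.001], [0.563, -0.826, -0.001], [-0.001, 0.0, -1.0]]
ft_force: [-0.1, 0.3, 0.2]
finger_gap: 0.06
finger_force: 0.0Traceback (most recent call last):
```

Create to.py:
```python
import sys
from h import *
from station import manip, camrig, ticket
from scipy.spatial.transform import Rotation as Ro
x,y,z,yaw=map(float,sys.argv[1:]);s=manip.get_state();R=np.array(s['tool_rot']);c,n=np.cos(np.radians(yaw)),np.sin(np.radians(yaw))
G=np.array([[n,c,0],[-c,n,0],[0,0,-1]])
print(s['eef_pos'],'shift',R.T@(np.array([x,y,z])-s['eef_pos']),'rot',Ro.from_matrix(R.T@G).as_rotvec(),'q',s['joint_positions'],'F',s['ft_force'],s['finger_gap'],s['t'])
```

```bash
python3 to.py .5875 .290 .15 -93.2
```

```text
  File "to.py", line 7, in <module>
    print(s['eef_pos'],'shift',R.T@(np.array([x,y,z])-s['eef_pos']),'rot',Ro.from_matrix(R.T@G).as_rotvec(),'q',s['joint_positions'],'F',s['ft_force'],s['finger_gap'],s['t'])
                                                                          ~~~~~~~~~~~~~~^^^^^^^
  File "scipy/spatial/transform/_rotation.pyx", line 1143, in scipy.spatial.transform._rotation.Rotation.from_matrix
ValueError: Non-positive determinant (left-handed or null coordinate frame) in rotation matrix 0: [[-0.7937 -0.6083  0.0009]
 [-0.6083  0.7937 -0.0001]
 [ 0.0007  0.0006  1.    ]].
```

```bash
sed -i 's/\[\[n,c,0\],\[-c,n,0\]/[[-n,c,0],[c,n,0]/' to.py; python3 to.py .5875 .290 .15 -93.2
```

```text
[0.5894 0.2884 0.2046] shift [-0.0006 -0.0024  0.0546] rot [0.0004 0.0008 0.654 ] q [ 0.3993  0.5436  1.1812 -0.0003  1.4177  1.3721] F [-0.11    0.2835  0.1939] 0.0600198887817161 1.8
```

Scaled: 0.085 m / 0.8 = 0.1063, 0.07 m / 0.8 = 0.0875, 0.654 rad / 3.1416 = 0.2082.

Call:
shift_gripper(moves=[[[0, -0.0013, 0.0125, 0, 0, 0.0509], [0, -0.0025, 0.0375, 0, 0, 0.105], [-0.0013, -0.0025, 0.0625, 0, 0, 0.1592], [-0.0013, -0.0025, 0.0875, 0, 0, 0.2069], [-0.0013, -0.0025, 0.1063, 0, 0, 0.2082], [-0.0013, -0.0025, 0.1063, 0, 0, 0.2082]]])

```text
t: 2.55
eef_pos: [0.5853, 0.2911, 0.1194]
tool_rot: [[0.999, -0.044, -0.002], [-0.044, -0.999, -0.001], [-0.002, 0.001, -1.0]]
ft_force: [-1.1, -0.3, 0.5]
finger_gap: 0.0604
finger_force: 0.0
```

```bash
python3 to.py .5875 .290 .065 -93.2
```

Run:
```python
from h import *
from station import manip, camrig, ticket
s=camrig.read_camera('side');t=camrig.read_camera('top')
a=cv2.resize(t['frame'][150:270,170:310],None,fx=3,fy=3,interpolation=cv2.INTER_CUBIC)
b=cv2.resize(s['frame'][180:350,200:370],None,fx=360/170,fy=360/170,interpolation=cv2.INTER_CUBIC)
cv2.imwrite('pics/g1.png',np.hstack([a,b])[:,:,::-1])
```

```text
[0.5853 0.2911 0.1194] shift [0.0024 0.001  0.0544] rot [0.0009 0.0018 0.0119] q [ 0.4055  0.6055  1.2863 -0.      1.2518  2.0203] F [-1.0647 -0.332   0.4975] 0.060418797144995054 2.55
```

View pics/g1.png

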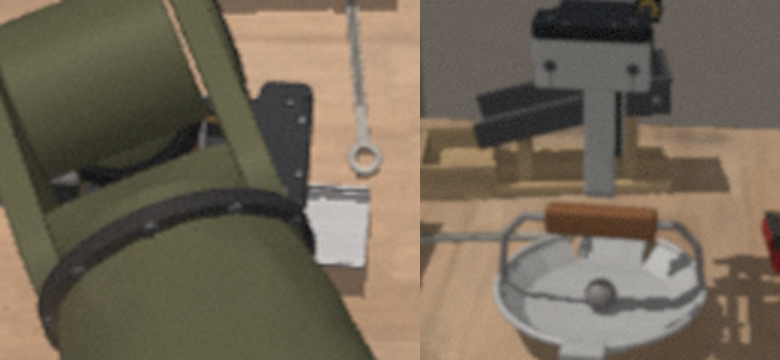

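The near finger at (599,190) is centred over the bar at (601,220), and the ball sits in the middle. I'll descend and close gently.

Scaled: 0.0535 m / 0.8 = 0.0669, 0.05 m / 0.8 = 0.0625, 0.01 rad / 3.1416 = 0.0032.

Call:
shift_gripper(moves=[[[0, 0, 0.025, 0, 0, 0.0032], [0, 0, 0.05, 0, 0, 0.0032], [0, 0, 0.0625, 0, 0, 0.0032], [0, 0, 0.0669, 0, 0, 0.0032], [0, 0, 0.0669, 0, 0, 0.0032]]], jaw=0.03)

```text
t: 3.28
eef_pos: [0.5858, 0.2913, 0.067]
tool_rot: [[0.998, -0.057, 0.0], [-0.057, -0.998, 0.0], [0.0, -0.0, -1.0]]
ft_force: [0.3, 0.0, -0.7]
finger_gap: 0.0299
finger_force: 0.0
```

Call:
shift_gripper(moves=[[[0, 0, 0, 0, 0, 0], [0, 0, 0, 0, 0, 0], [0, 0, 0, 0, 0, 0], [0, 0, 0, 0, 0, 0], [0, 0, 0, 0, 0, 0], [0, 0, 0, 0, 0, 0]]], jaw=0.008, grip_n=10)

```text
t: 4.03
eef_pos: [0.5858, 0.2913, 0.0674]
tool_rot: [[0.998, -0.057, 0.001], [-0.057, -0.998, 0.0], [0.001, -0.0, -1.0]]
ft_force: [-1.0, -1.5, 5.4]
finger_gap: 0.0156
finger_force: 10.0
```

Call:
shift_gripper(moves=[[[0, 0, 0, 0, 0, 0], [0, 0, 0, 0, 0, 0], [0, 0, 0, 0, 0, 0]]], jaw=0.0, grip_n=40)

```text
t: 4.4
eef_pos: [0.5858, 0.2913, 0.0674]
tool_rot: [[0.998, -0.057, 0.001], [-0.057, -0.998, 0.0], [0.001, -0.0, -1.0]]
ft_force: [-2.3, -2.6, 5.5]
finger_gap: 0.0157
finger_force: 40.0
```

```bash
python3 to.py .5875 .290 .065 -93.2
```

```text
[0.5858 0.2913 0.0674] shift [0.0017 0.0012 0.0024] rot [-0.0001 -0.0005 -0.0014] q [ 0.4055  0.6605  1.3261 -0.0001  1.1545  2.0335] F [-2.3423 -2.5559  5.545 ] 0.015675485402279074 4.4
```

Scaled: -0.06 m / 0.8 = -0.075, -0.059 m / 0.8 = -0.0738.

Call:
shift_gripper(moves=[[[0, 0, -0.0013, 0, 0, 0], [0, 0, -0.0038, 0, 0, 0], [0, 0, -0.0088, 0, 0, 0], [0, 0, -0.0175, 0, 0, 0], [0, 0, -0.0275, 0, 0, 0], [0, 0, -0.0375, 0, 0, 0], [0, 0, -0.0475, 0, 0, 0], [0, 0, -0.0575, 0, 0, 0], [0, 0, -0.0663, 0, 0, 0], [0, 0, -0.0713, 0, 0, 0], [0, 0, -0.0738, 0, 0, 0], [0, 0, -0.075, 0, 0, 0]]])

```text
t: 5.9
eef_pos: [0.5856, 0.2913, 0.1268]
tool_rot: [[0.998, -0.057, -0.0], [-0.057, -0.998, -0.0], [-0.0, 0.0, -1.0]]
ft_force: [-0.5, -0.5, -3.4]
finger_gap: 0.0159
finger_force: 40.0
```

```bash
python3 to.py .585 .2905 .207 -93.2;python3 - <<'E'
from h import *
from station import manip, camrig, ticket
s=camrig.read_camera('side')
b=cv2.resize(s['frame'][150:350,180:380],None,fx=2.5,fy=2.5,interpolation=cv2.INTER_CUBIC)
cv2.imwrite('pics/l1.png',b[:,:,::-1])
E
```

```text
[0.5856 0.2913 0.1268] shift [-0.0006  0.0008 -0.0802] rot [ 0.0001  0.0003 -0.0013] q [ 0.4056  0.5982  1.2797 -0.      1.264   2.0335] F [-0.498  -0.5077 -3.3924] 0.015898053388952758 5.9
```

View pics/l1.png

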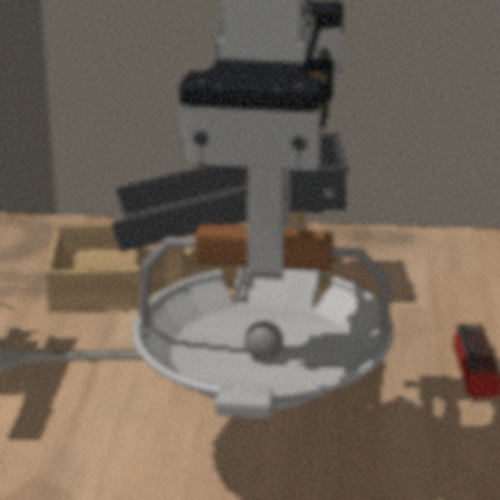

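The dish hangs level, with the rim tips at (140,325) and (388,325) and the ball in the middle at (263,340). I'll lift further and then turn slowly.

Scaled: -0.08 m / 0.8 = -0.1, -0.078 m / 0.8 = -0.0975.

Call:
shift_gripper(moves=[[[0, 0, -0.0013, 0, 0, 0], [0, 0, -0.005, 0, 0, 0], [0, 0, -0.0125, 0, 0, 0], [0, 0, -0.0225, 0, 0, 0], [0, 0, -0.035, 0, 0, 0], [0, 0, -0.0475, 0, 0, 0], [0, 0, -0.06, 0, 0, 0], [0, 0, -0.0725, 0, 0, 0], [0, 0, -0.0838, 0, 0, 0], [0, 0, -0.0925, 0, 0, 0], [0, 0, -0.0975, 0, 0, 0], [0, 0, -0.1, 0, 0, 0]]])

```text
t: 7.45
eef_pos: [0.5856, 0.2913, 0.207]
tool_rot: [[0.998, -0.057, -0.0], [-0.057, -0.998, -0.0], [-0.0, 0.0, -1.0]]
ft_force: [0.1, -0.3, -4.3]
finger_gap: 0.0154
finger_force: 40.0
```

Call:
shift_gripper(moves=[[[0, 0, 0, 0, 0, -0.001], [0, 0, 0, 0, 0, -0.0038], [0, 0, 0, 0, 0, -0.0086], [0, 0, 0, 0, 0, -0.0159], [0, 0, 0, 0, 0, -0.0255], [0, 0, 0, 0, 0, -0.0382], [0, 0, 0, 0, 0, -0.0541], [0, 0, 0, 0, 0, -0.07], [0, 0, 0, 0, 0, -0.0891], [0, 0, 0, 0, 0, -0.1082], [0, 0, 0, 0, 0, -0.1273], [0, 0, 0, 0, 0, -0.1464]]])

```text
t: 8.95
eef_pos: [0.5857, 0.2913, 0.2069]
tool_rot: [[0.919, 0.395, -0.0], [0.395, -0.919, -0.0], [-0.0, 0.0, -1.0]]
ft_force: [-0.5, 0.6, -3.4]
finger_gap: 0.0158
finger_force: 40.0
```

Call:
shift_gripper(moves=[[[0, 0, 0, 0, 0, -0.0191], [0, 0, 0, 0, 0, -0.0382], [0, 0, 0, 0, 0, -0.0573], [0, 0, 0, 0, 0, -0.0764], [0, 0, 0, 0, 0, -0.0955], [0, 0, 0, 0, 0, -0.1146], [0, 0, 0, 0, 0, -0.1337], [0, 0, 0, 0, 0, -0.1528], [0, 0, 0, 0, 0, -0.1719], [0, 0, 0, 0, 0, -0.191], [0, 0, 0, 0, 0, -0.2101], [0, 0, 0, 0, 0, -0.2292]]])

```text
t: 10.45
eef_pos: [0.5857, 0.2913, 0.207]
tool_rot: [[0.43, 0.903, 0.0], [0.903, -0.43, -0.0], [-0.0, 0.0, -1.0]]
ft_force: [-0.4, 0.2, -3.6]
finger_gap: 0.0152
finger_force: 40.0
```

Call:
shift_gripper(moves=[[[0, 0, 0, 0, 0, -0.0191], [0, 0, 0, 0, 0, -0.0382], [0, 0, 0, 0, 0, -0.0573], [0, 0, 0, 0, 0, -0.0764], [0, 0, 0, 0, 0, -0.0955], [0, 0, 0, 0, 0, -0.1146], [0, 0, 0, 0, 0, -0.1337], [0, 0, 0, 0, 0, -0.1496], [0, 0, 0, 0, 0, -0.1623], [0, 0, 0, 0, 0, -0.1735], [0, 0, 0, 0, 0, -0.1798], [0, 0, 0, 0, 0, -0.1821]]])

```text
t: 11.95
eef_pos: [0.5857, 0.2913, 0.2069]
tool_rot: [[-0.124, 0.992, -0.0], [0.992, 0.124, -0.0], [-0.0, -0.0, -1.0]]
ft_force: [0.2, -0.2, -4.3]
finger_gap: 0.0159
finger_force: 40.0
```

```bash
python3 to.py .4625 .0455 .207 7.3
```

Run:
```python
from h import *
from station import manip, camrig, ticket
t=camrig.read_camera('top');s=camrig.read_camera('side')
a=cv2.resize(t['frame'][60:280,150:410],None,fx=400/220,fy=400/220,interpolation=cv2.INTER_CUBIC)
b=cv2.resize(s['frame'][110:350,180:370],None,fx=400/240,fy=400/240,interpolation=cv2.INTER_CUBIC)
cv2.imwrite('pics/r1.png',np.hstack([a,b])[:,:,::-1])
```

```text
[0.5857 0.2913 0.2069] shift [-0.2286 -0.1527 -0.0001] rot [-0.      0.0001 -0.0029] q [ 0.4056  0.5368  1.1859 -0.0001  1.4189  0.2811] F [ 0.2049 -0.2378 -4.2972] 0.015867502911477354 11.95
```

View pics/r1.png

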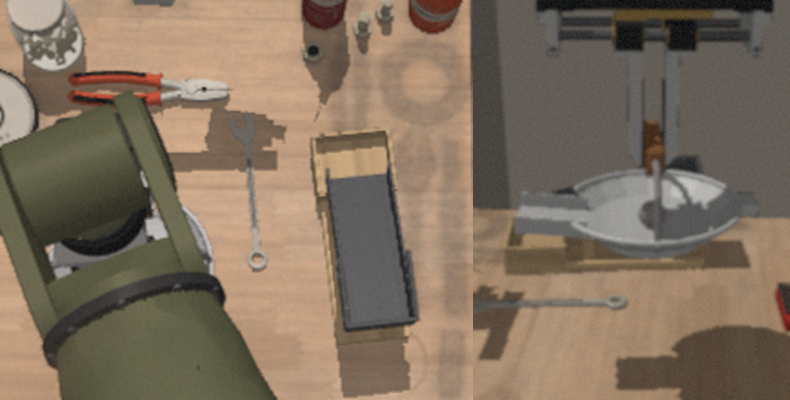

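The turn is done: the side part shows the lip at left (545,215), the dish level, and the ball at the dish's middle (655,212). Next I'll carry it gently in a straight line.

Scaled: -0.0572 m / 0.8 = -0.0715, -0.048 m / 0.8 = -0.06.

Call:
shift_gripper(moves=[[[-0.0005, -0.0004, 0, 0, 0, 0], [-0.002, -0.0014, 0, 0, 0, 0], [-0.0045, -0.003, 0, 0, 0, 0], [-0.008, -0.0053, 0, 0, 0, 0], [-0.0125, -0.0083, 0, 0, 0, 0], [-0.0179, -0.012, 0, 0, 0, 0], [-0.0244, -0.0163, 0, 0, 0, 0], [-0.0318, -0.0213, 0, 0, 0, 0], [-0.0403, -0.0269, 0, 0, 0, 0], [-0.0496, -0.0331, 0, 0, 0, 0], [-0.06, -0.0401, 0, 0, 0, 0], [-0.0715, -0.0478, 0, 0, 0, 0]]])

```text
t: 13.55
eef_pos: [0.5545, 0.2292, 0.207]
tool_rot: [[-0.124, 0.992, 0.0], [0.992, 0.124, 0.0], [0.0, 0.0, -1.0]]
ft_force: [-0.7, -0.0, -3.3]
finger_gap: 0.0157
finger_force: 40.0
```

Call:
shift_gripper(moves=[[[-0.0119, -0.008, 0, 0, 0, 0], [-0.0238, -0.0159, 0, 0, 0, 0], [-0.0358, -0.0239, 0, 0, 0, 0], [-0.0476, -0.0319, 0, 0, 0, 0], [-0.0596, -0.0398, 0, 0, 0, 0], [-0.0715, -0.0478, 0, 0, 0, 0], [-0.0834, -0.0558, 0, 0, 0, 0], [-0.0954, -0.0636, 0, 0, 0, 0], [-0.1073, -0.0716, 0, 0, 0, 0], [-0.1191, -0.0796, 0, 0, 0, 0], [-0.1311, -0.0875, 0, 0, 0, 0], [-0.143, -0.0955, 0, 0, 0, 0]]])

```text
t: 15.05
eef_pos: [0.4928, 0.1061, 0.207]
tool_rot: [[-0.124, 0.992, 0.0], [0.992, 0.124, -0.0], [-0.0, 0.0, -1.0]]
ft_force: [0.0, 0.5, -3.8]
finger_gap: 0.0156
finger_force: 40.0
```

Call:
shift_gripper(moves=[[[-0.0115, -0.0076, 0, 0, 0, 0], [-0.0219, -0.0146, 0, 0, 0, 0], [-0.0313, -0.0209, 0, 0, 0, 0], [-0.0398, -0.0265, 0, 0, 0, 0], [-0.0471, -0.0315, 0, 0, 0, 0], [-0.0536, -0.0358, 0, 0, 0, 0], [-0.059, -0.0395, 0, 0, 0, 0], [-0.0635, -0.0425, 0, 0, 0, 0], [-0.067, -0.0448, 0, 0, 0, 0], [-0.0695, -0.0464, 0, 0, 0, 0], [-0.071, -0.0474, 0, 0, 0, 0], [-0.0715, -0.0478, 0, 0, 0, 0]]])

```text
t: 16.55
eef_pos: [0.4623, 0.0453, 0.2069]
tool_rot: [[-0.124, 0.992, -0.0], [0.992, 0.124, 0.0], [0.0, -0.0, -1.0]]
ft_force: [-0.1, 0.6, -3.7]
finger_gap: 0.0157
finger_force: 40.0
```

```bash
python3 to.py .4625 .0455 .187 7.3
```

Run:
```python
from h import *
from station import manip, camrig, ticket
t=camrig.read_camera('top');s=camrig.read_camera('side')
a=cv2.resize(t['frame'][110:290,230:400],None,fx=3,fy=3,interpolation=cv2.INTER_CUBIC)[:, :380]
a=cv2.resize(t['frame'][110:290,260:400],None,fx=3,fy=3,interpolation=cv2.INTER_CUBIC)
b=cv2.resize(s['frame'][100:280,235:385],None,fx=2.5,fy=3,interpolation=cv2.INTER_CUBIC)
cv2.imwrite('pics/c1.png',np.hstack([a,b])[:,:,::-1])
```

```text
[0.4623 0.0453 0.2069] shift [0.0002 0.0002 0.0199] rot [-0.     -0.     -0.0035] q [ 0.0188  0.107   1.7496  0.      1.285  -0.1051] F [-0.1374  0.6051 -3.7316] 0.015663789120068168 16.55
```

View pics/c1.png

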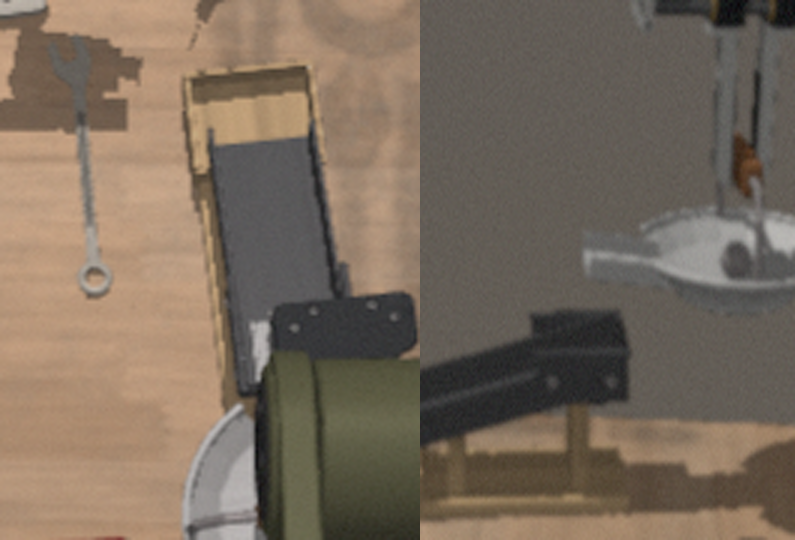

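The lip end is at side-crop (584,260), above the hopper's middle at (580,340); in the top part the lip's left corner is at about (258,320). The ball is still in the dish at (738,258). I'll lower it slowly and measure.

Scaled: 0.022 m / 0.8 = 0.0275, 0.021 m / 0.8 = 0.0263.

Call:
shift_gripper(moves=[[[0, 0, 0.0013, 0, 0, 0], [0, 0, 0.0025, 0, 0, 0], [0, 0, 0.005, 0, 0, 0], [0, 0, 0.0075, 0, 0, 0], [0, 0, 0.0113, 0, 0, 0], [0, 0, 0.015, 0, 0, 0], [0, 0, 0.0188, 0, 0, 0], [0, 0, 0.0213, 0, 0, 0], [0, 0, 0.0238, 0, 0, 0], [0, 0, 0.0263, 0, 0, 0], [0, 0, 0.0275, 0, 0, 0], [0, 0, 0.0275, 0, 0, 0]]])

```text
t: 18.15
eef_pos: [0.4623, 0.0453, 0.1849]
tool_rot: [[-0.124, 0.992, -0.0], [0.992, 0.124, 0.0], [0.0, -0.0, -1.0]]
ft_force: [0.7, 0.0, -3.3]
finger_gap: 0.0156
finger_force: 40.0
```

```bash
python3 to.py .4625 .0455 .185 7.3
```

Run:
```python
from h import *
from station import manip, camrig, ticket
t=camrig.read_camera('top');s=camrig.read_camera('side')
a=cv2.resize(t['frame'][195:275,310:370],None,fx=6,fy=6,interpolation=cv2.INTER_CUBIC)
b=cv2.resize(s['frame'][140:240,275:380],None,fx=4.2,fy=4.8,interpolation=cv2.INTER_CUBIC)
cv2.imwrite('pics/f1.png',np.clip(np.hstack([a,b])[:,:,::-1]*1.3,0,255).astype(np.uint8))
y=np.radians(7.0);o=np.array([.4623,.0453,.118])
for n,l in(('lip',(.115,0,.02)),('lipL',(.115,.025,.02)),('tab',(-.09,0,.025)),('ball',(0,0,.02))):
    X=o+[l[0]*np.cos(y)-l[1]*np.sin(y),l[0]*np.sin(y)+l[1]*np.cos(y),l[2]]
    p,q=proj(t,X),proj(s,X);print(n,X,'top crop',(p-[310,195])*6,'side crop',(q-[275,140])*[4.2,4.8]+[360,0])
```

```text
[0.4623 0.0453 0.1849] shift [ 0.0001  0.0002 -0.0001] rot [-0.     -0.     -0.0034] q [ 0.0189  0.1282  1.7791  0.      1.2343 -0.1051] F [ 0.6655  0.027  -3.3194] 0.015618399605516265 18.15
lip [0.5764 0.0593 0.138 ] top crop [290.236  126.8966] side crop [467.716  278.5572]
lipL [0.5734 0.0841 0.138 ] top crop [205.4884 136.0244] side crop [472.3493 300.7375]
tab [0.373  0.0343 0.143 ] top crop [382.0294 833.2217] side crop [914.3022 261.8907]
ball [0.4623 0.0453 0.138 ] top crop [339.8987 517.7957] side crop [719.8539 275.7951]
```

View pics/f1.png

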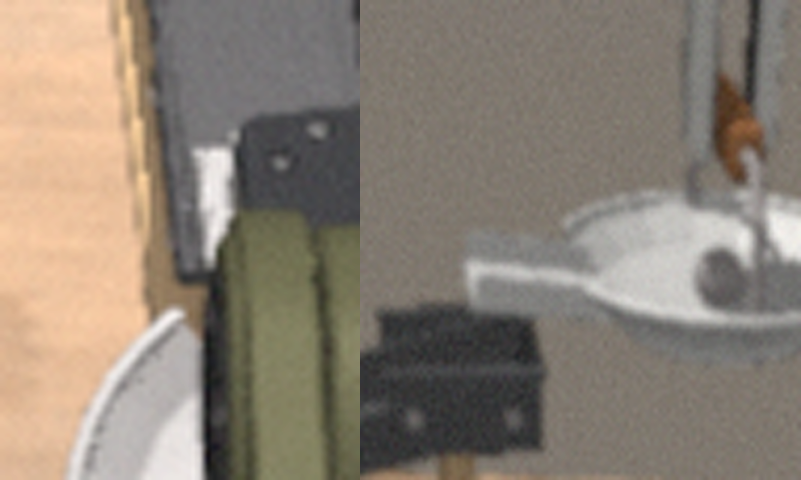

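The lip matches the predicted position: its near corner is at (472,300) in the side part. The ball at (718,278) is centred and the height is right. The lip is about 3 mm short of the hopper's middle, so I'll nudge it, let it settle and hand in.

Call:
shift_gripper(moves=[[[0, 0.0004, 0, 0, 0, 0], [-0.0004, 0.001, 0, 0, 0, 0], [-0.0006, 0.0019, 0, 0, 0, 0], [-0.0009, 0.0028, 0, 0, 0, 0], [-0.0013, 0.0034, 0, 0, 0, 0], [-0.0013, 0.0038, 0, 0, 0, 0], [-0.0013, 0.0038, 0, 0, 0, 0], [-0.0013, 0.0038, 0, 0, 0, 0], [-0.0013, 0.0038, 0, 0, 0, 0], [-0.0013, 0.0038, 0, 0, 0, 0], [-0.0013, 0.0038, 0, 0, 0, 0], [-0.0013, 0.0038, 0, 0, 0, 0]]])

```text
t: 19.75
eef_pos: [0.4654, 0.0447, 0.185]
tool_rot: [[-0.124, 0.992, -0.0], [0.992, 0.124, -0.0], [-0.0, -0.0, -1.0]]
ft_force: [-0.3, 0.4, -3.9]
finger_gap: 0.0154
finger_force: 40.0
```

```bash
python3 -c "
from station import manip, camrig, ticket
print(ticket.job_done())"
```

```text
the job is handed in; nothing more can be done
None
```

The job is handed in at about 20 s: the arm still holds the dish level in the air, lip end over the middle of the hopper to within a few millimetres, about 2.5 cm above its rim, pointing down the chute; the ball was centred when last seen, just before a final 3 mm nudge that I did not re-photograph.

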